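# Find the centrifuge insert bore that lost its spacer with a depth rod

### The arm

A 6-joint arm with a two-finger parallel gripper is mounted at the origin on a cart in front of the work surface, level with it; the furniture and walls round the work are solid. World frame = base frame: x ahead of the robot, y to its left, z up, the work surface at z = 0. Lengths are in m, angles in rad, forces in N, time in s.
With the tool pointing down it reaches from about 0.325 to 1 m from the base axis. Payload 5.1 kg.
Tool frame: the origin (TCP) lies midway between the tips of the shut fingers; the grasp point (between the pads) lies 19 mm behind it (robot.grasp_offset is the distance from the TCP to the grasp point, in m); z points along the fingers, y is the line along which they close (so a half turn about z gives the same grasp; the last joint's range is limited). The gripper opens to 85 mm and grips with 20 to 120 N. Pads are 22 mm wide; open, the fingers measure 114 mm over their backs; the gripper's body (76 mm by 85 mm) begins 54 mm behind the grasp point. The pads swing forward as they close: fully open they stand 13 mm farther back than shut.
Start: joints at [-1.352, 0.124, 1.65, -0, 1.367, -0.083], TCP at [0.193, -0.621, 0.231] pointing down, gripper open.
Joint ranges: [-2.61, 2.61], [-1.02, 2.33], [0.03, 2.71], [-1.35, 4.49], [0.32, 2.68], [-2.91, 2.91]. Speed limits (rad/s): [2.57, 2.57, 3.14, 3.14, 3.14, 3.14].

### API

Orientations are given as a unit quaternion [w, x, y, z].
In Python, from bench import robot, vision gives the robot as it stands.
- The arm moves only by the shell command python3 -m creep 'ROWS' [OPENING]. ROWS is JSON, a list that holds one entry, the list of rows, each a list of 6 numbers: the shift along the world's x, y, z in cm, then the turn, a rotation vector about the world's x, y, z in rad. In form: [[[tx, ty, tz, ax, ay, az], ...]]. A call has 1 to 10 rows; each row is the pose to reach, as a shift and turn from the pose commanded when the call began; what a row does not reach only later rows make up. A row lasts 1/10 s, in which the tool goes at most 50 mm and 8.59 degrees, less where a joint would pass 70% of its speed; a pose out of reach is approached as far as the arm can. A call with a gripper value outside its range is refused whole. OPENING is the opening, from 0 (shut) to 1 (fully open), set as the call begins (- or left out, the last holds). The fingers move at their own pace and stop on an object; the grip force is fixed at half the most. Time passes only in rows, so rows that repeat a pose let the fingers close. It gives the time, the measured TCP pose, the force, the opening and the grip force at its end, in the units of the state.
- robot.get_obs(): the state, without advancing time (a new reading comes with each control period).
- vision.get_image(name): name is "side" or "top" or "wrist"; returns a dict with "frame" (480x640x3 uint8, red, green, blue), "K" (3x3 intrinsics, pixels), "origin" and "orientation" of the camera in the world. Camera axes: x right, y down, z forward; pixel columns grow to the right and rows downward; lengths in m; the calibration is good to about 2 mm. A picture is of the moment at which its call begins. There is no depth.
- robot.job_done(): hands the job in; it is judged then, once.
The state is a dict: "time": time; "joint_pos": joint angles; "joint_velocities": joint speeds; "joint_efforts": joint torques, N m; "ee_pos": TCP position; "tool_rot": TCP orientation; "wrist_force": force on the tool from outside, world axes, zero at the start; "wrist_torque": the same for the moment, N m; "opening": finger opening in m; "finger_force": force on a finger pad.
Only numpy, scipy, OpenCV 4.12 (cv2) and the standard library are available. Lean on these libraries where they do the work, as an engineer would, in place of code of your own. Each camera call takes 0.05 s, during which the arm holds its last target. There are 200 camera calls.

### The job

The centrifuge insert should have a hard plastic spacer at the bottom of each of its three bores, but one has dropped out: take the depth rod from its stand and lower it into one bore after another until you feel it firmly on the bottom, to find from the depth which bore is empty, and let its sliding ring be pushed up to the full depth of that bore. Stand the rod back in its stand, let go, with the ring still at that reading, and then put the spare spacer into the empty bore, right down on its bottom. Work gently (never press on the insert or on what lies in it with more than 25 N) and leave the brown bottle and the timer where they are.

Things in the scene. Friction and masses are not known exactly. Their poses are not given: they have to be found in the camera images.
- insert_top (a point): Grey plastic centrifuge insert, fixed: 134 long (y) x 44 wide (x) x 74 mm high, round ends, black lock screw on the -x side. Point: centre of its top face, at the middle bore's mouth. Three vertical blind bores on its y axis at y = -36, 0, +36 mm, 17 mm wide, 2 mm chamfer. Its locked bottom plate is height-adjustable: an empty bore is 58 to 66 mm deep, one with a 20 mm spacer 38 to 46 mm. Two hold spacers, one is empty.
- insert: The same insert; origin at the centre of its underside, on the desk, axes as insert_top.
- rod_grip (a point): Middle of the black round grip (16 mm thick, 50 mm long) of the depth rod, 117 mm above the rod's tip. At the start the rod stands upright in its stand, tip 10 mm above the desk. Steel shank 10 mm thick, 92 mm from tip to grip; top of the grip 142 mm above the tip; about 0.1 kg.
- rod_tip (a point): Lower end of the depth rod, centre of its flat tip (2 mm chamfer).
- depth_rod: The depth rod, origin at the tip, z up along the rod; ring included.
- ring (a joint): Steel ring (26 mm wide, 8 mm high) on the shank, held by friction: 2.5 to 3 N moves it and it stays where left. Depth reading = rod tip to ring underside = 34 mm + joint value (metres, 0 to 0.038, growing towards the grip). Too wide for a bore: it lands on the insert's face and is pushed up as the rod sinks, before the rod bottoms. Starts at 0 to 3 mm.
- socket_mouth (a point): Rod stand, fixed: dark round foot 72 mm wide with an upright tube 40 mm high. Point: centre of the tube's mouth, 40 mm above the desk. The socket is 12 mm wide (flared to 19 mm in the top 4.5 mm) and its floor is 10 mm above the desk.
- spacer_mid (a point): Spare spacer: loose grey plug 14 mm wide and 20 mm high, standing upright on the desk, edges chamfered 1.5 mm. Point: its centre, half-way up.
- timer: White timer, 60 x 66 x 34 mm, loose; origin under its centre. To be left alone.
- bottle: Brown reagent bottle with white cap, 38 mm wide, 78 mm high, loose; origin under its centre. To be left alone.
There are look-alikes about, which are no part of the job. There is more than one size of the depth_rod; the job needs the smallest.

How it is judged:
On the way, in this order (a step that is already met when the one before it is completed fails the run):
1. the rod presses on the bottom of the empty bore and its ring has been pushed up to that depth (ring drag alone is not enough) (z of rod_tip in the frame of insert_top below -0.057 m and x of rod_tip in the frame of insert_top between -0.01 and 0.01 m and y of rod_tip in the frame of insert_top between -0.045 and 0.045 m and value of joint ring above 0.023 m and contact force between depth_rod and insert above 4 N), for 0.1 s.
2. the rod stands in its stand again, let go, with the ring at the reading (horizontal distance between rod_tip and socket_mouth below 0.004 m and height (world z) of rod_tip below 0.0125 m and contact force between the fingers and depth_rod below 0.1 N and angle between depth_rod's own z axis and vertical below 0.12 rad and value of joint ring above 0.0225 m), for 0.2 s.
At the end, for the whole second after the job is handed in: the spare spacer lies on the bottom of the empty bore (centre 46 to 58.5 mm below the insert's face); the rod stands released in its stand, upright within 0.12 rad, tip within 2.5 mm of the socket floor, its ring still at the empty bore's reading (56.5 to 67.5 mm) (all of step 2 and z of spacer_mid in the frame of insert_top between -0.0585 and -0.046 m and x of spacer_mid in the frame of insert_top between -0.01 and 0.01 m and y of spacer_mid in the frame of insert_top between -0.045 and 0.045 m and value of joint ring below 0.0335 m); the robot touches nothing.
It fails at once if the insert, or a spacer or bottom in it, is pressed too hard (contact force between insert and anything else above 25 N).
It fails at once if the brown bottle is disturbed (distance of bottle from where it was at the start of the episode above 0.015 m).
It fails at once if the timer is disturbed (distance of timer from where it was at the start of the episode above 0.015 m).
It also fails if it takes over 70 s, if anything falls off the work surface, if the arm or the gripper's body presses on something with over 40 N, if the wrist force passes 120 N, or if a joint passes its speed limit or range.

## Working session

There is one attempt and no reset: what is moved stays moved. The work goes in short steps, Python scripts to look and compute and a shell command to move; the robot and the scene stay as the last step left them, time stands still between calls to the robot, and variables do not carry over. Pictures are saved under pics/ and viewed, at most 10 in all, crops included, and the job is handed in when it is done.

```bash
mkdir -p pics; ls
cat > h.py <<'E'
import numpy as np, cv2
from scipy.spatial.transform import Rotation as R
from bench import robot, vision
def snap(n):
    return vision.get_image(n)
def rot(q): return R.from_quat([q[1],q[2],q[3],q[0]]).as_matrix()
def ray(im,u,v):
    K=np.array(im["K"]);d=rot(im["orientation"])@np.linalg.solve(K,[u,v,1]);return np.array(im["origin"]),d
def atz(im,u,v,z):
    o,d=ray(im,u,v);return o+d*(z-o[2])/d[2]
def proj(im,p):
    c=rot(im["orientation"]).T@(np.array(p)-np.array(im["origin"]));q=np.array(im["K"])@c;return q[:2]/q[2]
def save(im,f,crop=None,s=1):
    a=im["frame"][:,:,::-1]
    if crop: a=a[crop[1]:crop[3],crop[0]:crop[2]]
    cv2.imwrite("pics/"+f,cv2.resize(a,None,fx=s,fy=s,interpolation=cv2.INTER_CUBIC))
E
python3 - <<'E'
from h import *
import pickle
for n in["top","side"]:
    im=snap(n);save(im,n+"0.png");print(n,im["K"],im["origin"],im["orientation"]);pickle.dump(im,open(n+".pkl","wb"))
o=robot.get_obs();print(o)
E
```

```text
pics
top [[562.19467311   0.         317.8720562 ]
 [  0.         562.19467311 244.03544366]
 [  0.           0.           1.        ]] [0.39020427 0.04295727 0.95214479] [-0.05662828  0.70802719 -0.70227856  0.04791204]
side [[544.76377404   0.         311.1254754 ]
 [  0.         544.76377404 239.2273387 ]
 [  0.           0.           1.        ]] [0.33198675 0.74851958 0.72672764] [ 0.0602838  -0.12015721  0.8983155  -0.41827905]
{'time': 0.1, 'joint_pos': array([-1.35160609e+00,  1.24438946e-01,  1.65154445e+00,  1.65571907e-05,
        1.36750915e+00, -8.26063033e-02]), 'joint_velocities': array([-0.0014466 , -0.0022464 , -0.00380156,  0.00019208, -0.00027645,
        0.00040414]), 'joint_efforts': array([ 2.47012176e-04, -4.24932361e+01, -3.66653860e+01, -1.22871702e-04,
        3.93157054e-03, -5.27561824e-06]), 'ee_pos': array([ 0.19305461, -0.62008611,  0.23017241]), 'tool_rot': array([-9.48286382e-04,  9.88636250e-01,  1.50324526e-01, -5.67357312e-05]), 'wrist_force': array([-0.26780913, -0.71812172,  0.82266409]), 'wrist_torque': array([-0.02449894, -0.02577667, -0.00418557]), 'finger_force': 0.0, 'opening': 0.08532224939574913}
```

View pics/top0.png

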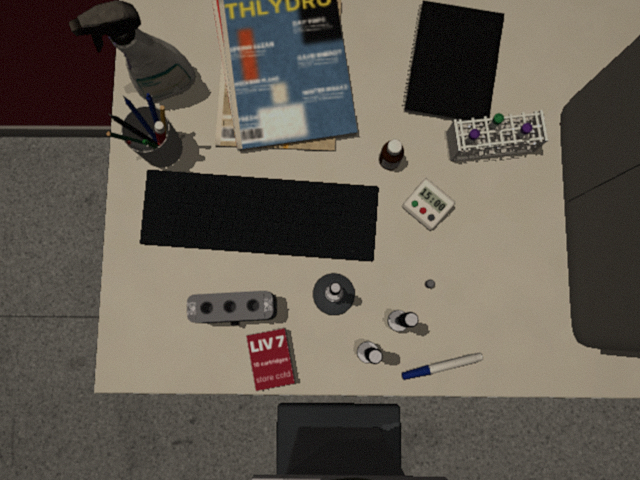

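View pics/side0.png

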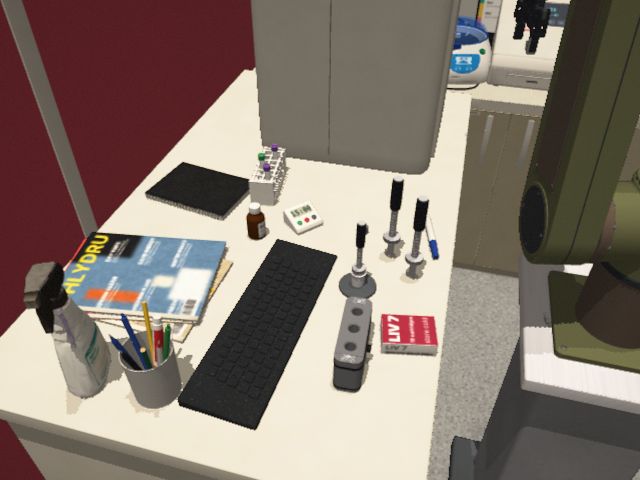

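Top view: the candidates for the rod are A (334,293, round dark foot), B (405,320) and C (372,353). B and C are clearly longer in the side view, so A is the rod I want. The insert is at (231,306), with its screw on the bottom (-x) side. The spare spacer is at (430,284), the timer at (428,204) and the bottle at (392,153).

Run:
```python
from h import *
import pickle
t=pickle.load(open("top.pkl","rb"));s=pickle.load(open("side.pkl","rb"))
print("foot",atz(t,334,294,0.003))
print("grip top t",atz(t,335.5,288.5,0.152),"side",atz(s,361.5,224,0.152))
for u,v in[(207,307),(230,306),(253,305)]:print("bore",atz(t,u,v,0.074))
for u,v in[(357,308),(353,328),(349,350)]:print("bore s",atz(s,u,v,0.074))
print("spacer",atz(t,430.5,283.5,0.02),atz(t,430,284,0.01))
for u,v in [(411,320),(374,356)]:print("other",atz(t,u,v,.2))
print(proj(s,atz(t,430.5,283.5,.01)))
a=np.hstack([cv2.resize(t["frame"][260:380,300:450],None,fx=3,fy=3),cv2.resize(s["frame"][170:290,330:440],None,fx=3,fy=3)])
b=cv2.resize(t["frame"][280:335,180:285],None,fx=5,fy=4)
b=cv2.copyMakeBorder(b,0,0,0,a.shape[1]-b.shape[1],0)
cv2.imwrite("pics/c1.png",np.vstack([a,b])[:600,:800,::-1])
```

```text
foot [0.44677065 0.02740041 0.003     ]
grip top t [0.44571129 0.0277479  0.152     ] side [0.44683748 0.02887411 0.152     ]
bore [0.42069668 0.22614696 0.074     ]
bore [0.42255261 0.19031935 0.074     ]
bore [0.42440774 0.15450715 0.074     ]
bore s [0.42614578 0.14796637 0.074     ]
bore s [0.42355839 0.19094395 0.074     ]
bore s [0.42034345 0.23457664 0.074     ]
spacer [ 0.46442909 -0.1319213   0.02      ] [ 0.46438155 -0.13294579  0.01      ]
other [ 0.40154184 -0.0714139   0.2       ]
other [ 0.35428477 -0.02223322  0.2       ]
[364.7631844  229.11069041]
```

View pics/c1.png

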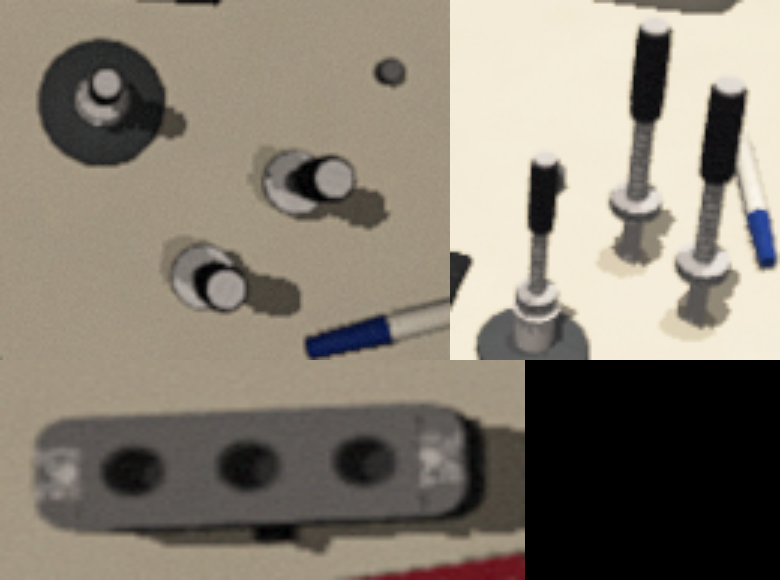

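Close crop: A is the short rod in the round-foot stand (grip top about (105,82) in the crop), and B and C are larger. The spacer is the lone plug at (390,72). I'm moving above the rod.

```bash
python3 -m creep '[[[1.7,4.3,1,0,0,0],[3.4,8.6,2,0,0,0],[5.1,12.9,3,0,0,0],[6.8,17.2,4,0,0,0],[8.5,21.5,5,0,0,0],[10.2,25.8,6,0,0,0],[11.9,30.1,7,0,0,0],[13.6,34.4,8,0,0,0],[15.3,38.7,9,0,0,0],[17,43,10,0,0,0]]]' 1
python3 -m creep '[[[1.7,4.4,0,0,0,0],[3.4,8.8,0,0,0,0],[5.1,13.2,0,0,0,0],[6.8,17.6,0,0,0,0],[8.4,21.9,-1,0,0,0],[8.4,21.9,-5,0,0,0],[8.4,21.9,-8,0,0,0],[8.4,21.9,-8,0,0,0],[8.4,21.9,-8,0,0,0]]]'
python3 - <<'E'
from h import *
import pickle
w=snap("wrist");save(w,"w1.png");pickle.dump(w,open("w1.pkl","wb"))
print(robot.get_obs()["ee_pos"],w["origin"],proj(w,[.446,.028,.152]),proj(w,[.4464,.028,.127]))
s=pickle.load(open("side.pkl","rb"));t=pickle.load(open("top.pkl","rb"))
def tri(a,b):
    o1,d1=ray(t,*a);o2,d2=ray(s,*b);x=np.linalg.lstsq(np.c_[d1,-d2],o2-o1,rcond=None)[0];return (o1+d1*x[0]+o2+d2*x[1])/2
print(tri((411,320),(398,180)),tri((374,356),(421,200)),tri((335.5,288.5),(361.5,224)))
E
```

```text
time: 1.1
ee_pos: [0.3632, -0.1887, 0.3314]
tool_rot: [-0.0, 0.989, 0.15, 0.0]
wrist_force: [0.8, 1.0, 0.3]
opening: 0.0857
finger_force: 0.0
time: 2.0
ee_pos: [0.4469, 0.0284, 0.2513]
tool_rot: [-0.0, 0.989, 0.15, -0.001]
wrist_force: [1.0, 1.0, 1.3]
opening: 0.085
finger_force: 0.0
[0.44771403 0.0281304  0.25282726] [0.51756009 0.04791032 0.39452785] [312.02996625 243.5076667 ] [312.48662135 233.07612363]
[ 0.40239609 -0.07407991  0.18214206] [ 0.35488413 -0.02366333  0.18226627] [0.44638619 0.02779581 0.15114934]
```

View pics/w1.png

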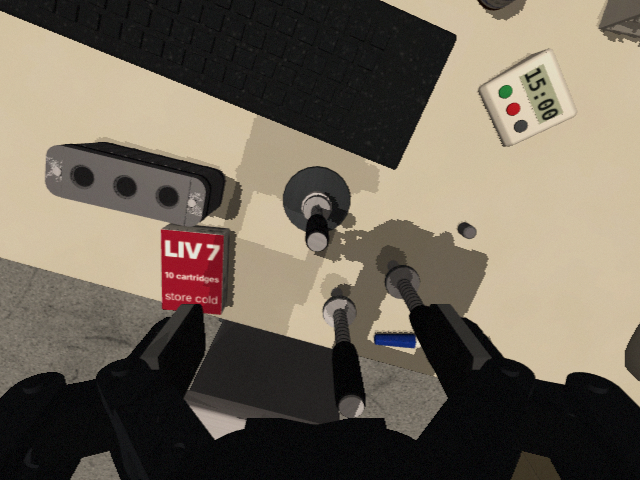

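Wrist view: the rod's top is at (317,241), about 5 px from the prediction. The bores are at (82,177), (125,187) and (167,196), and the spacer is at (467,230).

Run:
```python
from h import *
import pickle
w=pickle.load(open("w1.pkl","rb"))
print("rod",atz(w,317,241,.152)); 
for p in[(82,177),(125.5,187),(167.5,196.5)]:print("bore",atz(w,*p,.074))
print("spacer top",atz(w,466,230,.02)); print("foot",atz(w,317,196,0.003))
print(w["K"][0][0],robot.get_obs()["wrist_force"])
```

```text
rod [0.44867802 0.0253328  0.152     ]
bore [0.42123228 0.22466217 0.074     ]
bore [0.4237467  0.18817287 0.074     ]
bore [0.42634306 0.15244502 0.074     ]
spacer top [ 0.46809313 -0.12968856  0.02      ]
foot [0.45330378 0.02617041 0.003     ]
376.7458434070716 [-0.19991526 -0.22421665  0.42634813]
```

```bash
python3 -m creep '[[[0,-0.1,-4,0,0,0],[0,-0.1,-8,0,0,0],[0,-0.1,-12,0,0,0],[0,-0.1,-14.3,0,0,0],[0,-0.1,-14.3,0,0,0]]]'
python3 -m creep '[[[0,0,0,0,0,0],[0,0,0,0,0,0],[0,0,0,0,0,0],[0,0,0,0,0,0],[0,0,0,0,0,0],[0,0,0,0,0,0],[0,0,0,0,0,0],[0,0,0,0,0,0]]]' 0
python3 - <<'E'
from h import *
o=robot.get_obs();print(o["ee_pos"],o["wrist_force"],o["wrist_torque"],o["opening"],o["finger_force"])
E
```

```text
time: 2.55
ee_pos: [0.4459, 0.0269, 0.1067]
tool_rot: [-0.0, 0.989, 0.15, -0.002]
wrist_force: [0.4, -0.2, 0.8]
opening: 0.0857
finger_force: 0.0
time: 3.35
ee_pos: [0.4479, 0.0274, 0.1094]
tool_rot: [0.0, 0.989, 0.15, 0.001]
wrist_force: [0.6, 0.7, 5.5]
opening: 0.0144
finger_force: 58.3
[0.44794146 0.02744006 0.10938295] [0.63723038 0.71075816 5.53571718] [ 0.12911314  0.12003542 -0.00921857] 0.014444817135053124 58.33261728286743
```

```bash
python3 -m creep '[[[0,0,3,0,0,0],[0,0,6,0,0,0],[0,0,9,0,0,0],[-0.7,4,9.5,0,0,0],[-1.4,8,9.5,0,0,0],[-2.25,12.0,9.5,0,0,0],[-2.25,12.7,9.5,0,0,0],[-2.25,12.7,9,0,0,0],[-2.25,12.7,9,0,0,0],[-2.25,12.7,9,0,0,0]]]'
python3 - <<'E'
from h import *
import pickle
s=snap("side");t=snap("top")
a=np.hstack([cv2.resize(s["frame"][200:400,310:410],None,fx=3,fy=3),cv2.resize(t["frame"][250:350,170:290],None,fx=4,fy=6)])
cv2.imwrite("pics/c2.png",a[:,:800,::-1])
pickle.dump((s,t),open("p2.pkl","wb"))
o=robot.get_obs();print(o["ee_pos"],o["wrist_force"],o["wrist_torque"])
E
```

```text
time: 4.35
ee_pos: [0.4246, 0.1532, 0.1975]
tool_rot: [0.0, 0.989, 0.15, -0.001]
wrist_force: [-0.8, -0.3, -2.5]
opening: 0.0144
finger_force: 59.2
[0.42488699 0.15335589 0.19810478] [ 0.39490889  0.12204696 -2.06389397] [ 0.01924515 -0.04361885 -0.00396449]
```

View pics/c2.png

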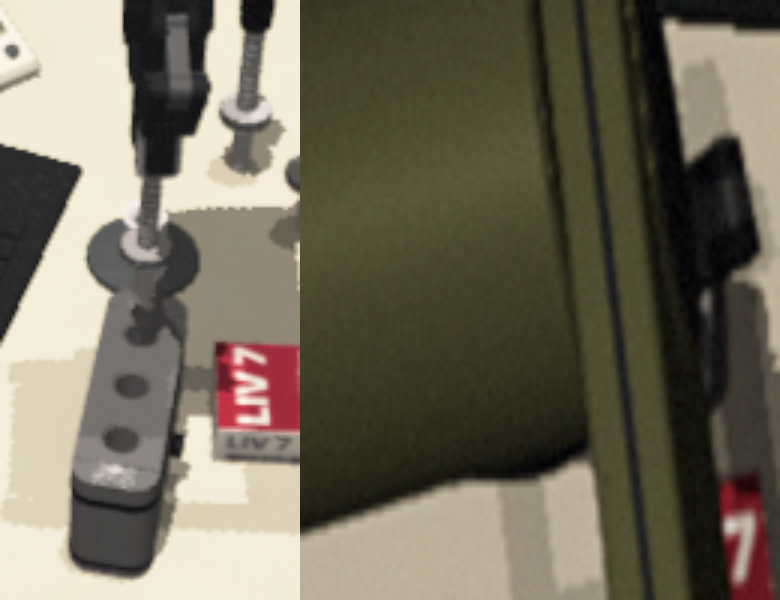

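Side view: the rod hangs upright with its tip at about (359,301), and the near bore's mouth is at (357.5,310.5). I'll check these numerically.

Run:
```python
from h import *
import pickle
s,t=pickle.load(open("p2.pkl","rb"))
print("tip",atz(s,359,301,.100));
for p in[(357.3,311),(353.7,328.5),(350.3,346)]:print(atz(s,*p,.074))
```

```text
tip [0.42239775 0.15645116 0.1       ]
[0.42434732 0.15424407 0.074     ]
[0.42229325 0.1916545  0.074     ]
[0.4200749  0.22667107 0.074     ]
```

```bash
cat > chk.py <<'E'
import sys,numpy as np
from h import *
o=robot.get_obs();print("   fz",round(o["wrist_force"][2],1),"F",np.round(o["wrist_force"][:2],1),"z",round(o["ee_pos"][2],4))
sys.exit(o["wrist_force"][2]>float(sys.argv[1]))
E
python3 -m creep '[[[0,0,-1,0,0,0],[0,0,-2,0,0,0],[0,0,-3,0,0,0],[0,0,-4,0,0,0],[0,0,-5,0,0,0],[0,0,-5.8,0,0,0],[0,0,-5.8,0,0,0]]]' >/dev/null && python3 chk.py 6 && 
python3 -m creep '[[[0,0,-0.1,0,0,0],[0,0,-0.2,0,0,0],[0,0,-0.3,0,0,0],[0,0,-0.4,0,0,0],[0,0,-0.4,0,0,0]]]' >/dev/null && python3 chk.py 6 && 
python3 -m creep '[[[0,0,-0.1,0,0,0],[0,0,-0.2,0,0,0],[0,0,-0.2,0,0,0]]]' >/dev/null && python3 chk.py 6 && 
python3 -m creep '[[[0,0,-0.1,0,0,0],[0,0,-0.2,0,0,0],[0,0,-0.2,0,0,0]]]' >/dev/null && python3 chk.py 6 && 
python3 -m creep '[[[0,0,-0.1,0,0,0],[0,0,-0.2,0,0,0],[0,0,-0.2,0,0,0]]]' >/dev/null && python3 chk.py 6 && 
python3 -m creep '[[[0,0,-0.1,0,0,0],[0,0,-0.2,0,0,0],[0,0,-0.2,0,0,0]]]' >/dev/null && python3 chk.py 6
```

```text
fz -1.0 F [ 0.  -0.6] z 0.1388False
```

```bash
sed -i 's/sys.exit(\(.*\))$/sys.exit(int(\1))/' chk.py
python3 -m creep '[[[0,0,-0.1,0,0,0],[0,0,-0.2,0,0,0],[0,0,-0.3,0,0,0],[0,0,-0.4,0,0,0],[0,0,-0.4,0,0,0]]]' >/dev/null && python3 chk.py 6 && 
python3 -m creep '[[[0,0,-0.1,0,0,0],[0,0,-0.2,0,0,0],[0,0,-0.2,0,0,0]]]' >/dev/null && python3 chk.py 6 && 
python3 -m creep '[[[0,0,-0.1,0,0,0],[0,0,-0.2,0,0,0],[0,0,-0.2,0,0,0]]]' >/dev/null && python3 chk.py 6 && 
python3 -m creep '[[[0,0,-0.1,0,0,0],[0,0,-0.2,0,0,0],[0,0,-0.2,0,0,0]]]' >/dev/null && python3 chk.py 6 && 
python3 -m creep '[[[0,0,-0.1,0,0,0],[0,0,-0.2,0,0,0],[0,0,-0.2,0,0,0]]]' >/dev/null && python3 chk.py 6
```

```text
fz 1.0 F [-0.3  0.1] z 0.1369
   fz 1.3 F [1.4 0.1] z 0.1344
   fz 0.9 F [ 0.9 -0.2] z 0.1323
   fz 0.8 F [ 1.9 -0.4] z 0.1302
   fz 0.6 F [1. 0.] z 0.1281
```

```bash
python3 -m creep '[[[0,0,-0.1,0,0,0],[0,0,-0.2,0,0,0],[0,0,-0.2,0,0,0]]]' >/dev/null && python3 chk.py 5 && 
python3 -m creep '[[[0,0,-0.1,0,0,0],[0,0,-0.2,0,0,0],[0,0,-0.2,0,0,0]]]' >/dev/null && python3 chk.py 5 && 
python3 -m creep '[[[0,0,-0.1,0,0,0],[0,0,-0.2,0,0,0],[0,0,-0.2,0,0,0]]]' >/dev/null && python3 chk.py 5 && 
python3 -m creep '[[[0,0,-0.2,0,0,0],[0,0,-0.4,0,0,0],[0,0,-0.6,0,0,0],[0,0,-0.6,0,0,0]]]' >/dev/null && python3 chk.py 5 && 
python3 -m creep '[[[0,0,-0.1,0,0,0],[0,0,-0.2,0,0,0],[0,0,-0.2,0,0,0]]]' >/dev/null && python3 chk.py 5 && 
python3 -m creep '[[[0,0,-0.1,0,0,0],[0,0,-0.2,0,0,0],[0,0,-0.2,0,0,0]]]' >/dev/null && python3 chk.py 5 && 
python3 -m creep '[[[0,0,-0.1,0,0,0],[0,0,-0.2,0,0,0],[0,0,-0.2,0,0,0]]]' >/dev/null && python3 chk.py 5
```

```text
fz -0.3 F [ 0.4 -0.7] z 0.1261
   fz 0.4 F [0.9 0. ] z 0.1241
   fz 1.2 F [-0.  -0.1] z 0.1221
   fz 0.2 F [0.4 0.8] z 0.1158
   fz 0.2 F [ 0.6 -0.5] z 0.1141
   fz 1.2 F [-0.3 -0.5] z 0.1121
   fz 1.3 F [ 0.8 -0.1] z 0.1101
```

Past 60 mm without contact, so this near (-y) bore is the empty one. I'll continue gently to the bottom.

```bash
python3 -m creep '[[[0,0,-0.1,0,0,0],[0,0,-0.1,0,0,0]]]' >/dev/null && python3 chk.py 5 && 
python3 -m creep '[[[0,0,-0.1,0,0,0],[0,0,-0.1,0,0,0]]]' >/dev/null && python3 chk.py 5 && 
python3 -m creep '[[[0,0,-0.1,0,0,0],[0,0,-0.1,0,0,0]]]' >/dev/null && python3 chk.py 5 && 
python3 -m creep '[[[0,0,-0.1,0,0,0],[0,0,-0.1,0,0,0]]]' >/dev/null && python3 chk.py 5 &&
python3 -m creep '[[[0,0,-0.1,0,0,0],[0,0,-0.1,0,0,0]]]' >/dev/null && python3 chk.py 5
```

```text
fz 1.6 F [-0.7 -0.2] z 0.1093
   fz 4.7 F [-1.2 -0.2] z 0.1091
   fz 8.8 F [-3.2 -0.2] z 0.1089
```

```bash
python3 -m creep '[[[0,0,-0.05,0,0,0],[0,0,-0.05,0,0,0],[0,0,-0.05,0,0,0],[0,0,-0.05,0,0,0]]]' ; python3 chk.py 5
```

```text
time: 10.05
ee_pos: [0.4255, 0.1546, 0.1088]
tool_rot: [-0.0, 0.989, 0.15, 0.001]
wrist_force: [-3.6, 0.4, 10.7]
opening: 0.0144
finger_force: 60.1
   fz 10.7 F [-3.6  0.4] z 0.1088
```

The bore bottoms at about 63 mm with roughly 10 N. I'm lifting the rod and returning it to above the stand.

```bash
python3 -m creep '[[[0,0,1,0,0,0],[0,0,3,0,0,0],[0,0,6,0,0,0],[0,0,9.15,0,0,0],[0.7,-4,9.15,0,0,0],[1.4,-8,9.15,0,0,0],[2.25,-12,9.15,0,0,0],[2.25,-12.7,9.15,0,0,0],[2.25,-12.7,7.15,0,0,0],[2.25,-12.7,4.15,0,0,0]]]' && python3 -m creep '[[[0,0,0,0,0,0],[0,0,0,0,0,0]]]'
python3 - <<'E'
from h import *
s=snap("side")
cv2.imwrite("pics/c3.png",cv2.resize(s["frame"][190:310,310:420],None,fx=5,fy=5)[:,:,::-1])
E
```

```text
time: 11.05
ee_pos: [0.4486, 0.0272, 0.1497]
tool_rot: [0.0, 0.989, 0.15, 0.002]
wrist_force: [1.5, 1.0, -1.8]
opening: 0.0146
finger_force: 59.3
time: 11.25
ee_pos: [0.4465, 0.0278, 0.1479]
tool_rot: [-0.0, 0.989, 0.151, -0.001]
wrist_force: [0.6, 0.3, -0.4]
opening: 0.0145
finger_force: 59.3
```

View pics/c3.png

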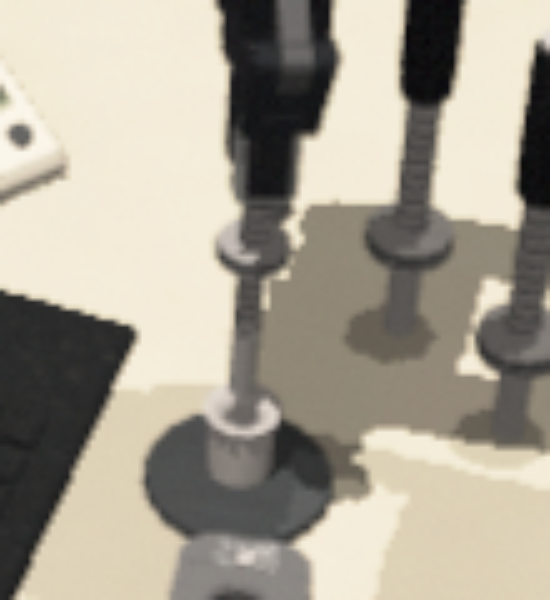

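The tip is at the tube's mouth at about (243,413), with the ring pushed up. The rod is slightly tilted, which the flare can take. I'm lowering with checks on the force.

```bash
python3 -m creep '[[[0,0,-0.4,0,0,0],[0,0,-0.8,0,0,0],[0,0,-1.2,0,0,0],[0,0,-1.2,0,0,0]]]' >/dev/null && python3 chk.py 5 && 
python3 -m creep '[[[0,0,-0.3,0,0,0],[0,0,-0.5,0,0,0],[0,0,-0.5,0,0,0]]]' >/dev/null && python3 chk.py 5 && 
python3 -m creep '[[[0,0,-0.3,0,0,0],[0,0,-0.5,0,0,0],[0,0,-0.5,0,0,0]]]' >/dev/null && python3 chk.py 6 && 
python3 -m creep '[[[0,0,-0.3,0,0,0],[0,0,-0.6,0,0,0],[0,0,-0.6,0,0,0]]]' >/dev/null && python3 chk.py 6 &&
python3 -m creep '[[[0,0,-0.3,0,0,0],[0,0,-0.6,0,0,0],[0,0,-0.6,0,0,0]]]' >/dev/null && python3 chk.py 6 &&
python3 -m creep '[[[0,0,-0.2,0,0,0],[0,0,-0.4,0,0,0],[0,0,-0.4,0,0,0]]]' >/dev/null && python3 chk.py 6
```

```text
fz -1.0 F [ 0.2 -0.3] z 0.1358
   fz -1.5 F [-1.7 -0.8] z 0.1308
   fz -1.8 F [-0.7 -0.1] z 0.1256
   fz -0.6 F [-2.2 -0.2] z 0.1196
   fz -1.9 F [-2.1 -1. ] z 0.1137
   fz -1.9 F [-2.5  0.2] z 0.11
```

```bash
python3 -m creep '[[[0,0,-0.1,0,0,0],[0,0,-0.2,0,0,0],[0,0,-0.2,0,0,0]]]' >/dev/null && python3 chk.py 5 &&
python3 -m creep '[[[0,0,-0.1,0,0,0],[0,0,-0.1,0,0,0]]]' >/dev/null && python3 chk.py 5
python3 -m creep '[[[0,0,0,0,0,0],[0,0,0,0,0,0],[0,0,0,0,0,0],[0,0,0,0,0,0],[0,0,0,0,0,0],[0,0,0,0,0,0],[0,0,0,0,0,0],[0,0,0,0,0,0],[0,0,0,0,0,0]]]' 1
python3 - <<'E'
from h import *
s=snap("side")
cv2.imwrite("pics/c4.png",cv2.resize(s["frame"][190:310,310:420],None,fx=5,fy=5)[:,:,::-1])
E
```

```text
fz 6.3 F [-4.9  0.6] z 0.1095
time: 14.4
ee_pos: [0.4471, 0.0274, 0.1083]
tool_rot: [-0.0, 0.989, 0.15, -0.0]
wrist_force: [0.4, 0.0, 0.3]
opening: 0.0851
finger_force: 0.0
```

View pics/c4.png

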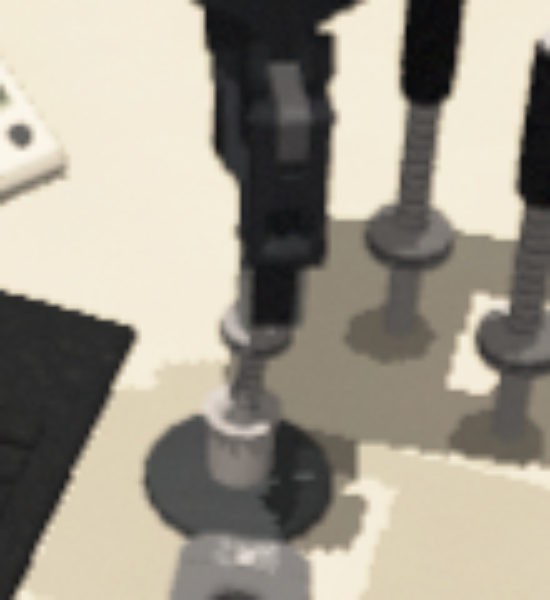

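Side view: the rod stands in its socket, released, with the ring still up. Next is the spacer.

```bash
python3 -m creep '[[[0,0,3,0,0,0],[0,0,7,0,0,0],[0,0,11,0,0,0],[0,0,14,0,0,0],[0.5,-4,14,0,0,0],[1,-8,14,0,0,0],[1.5,-12,14,0,0,0],[1.85,-15.7,14,0,0,0],[1.85,-15.7,10,0,0,0],[1.85,-15.7,6,0,0,0]]]' >/dev/null; python3 -m creep '[[[0,0,0,0,0,0],[0,0,0,0,0,0],[0,0,0,0,0,0]]]'
python3 - <<'E'
from h import *
import pickle
w=snap("wrist");pickle.dump(w,open("w2.pkl","wb"))
save(w,"w2.png");print(proj(w,[.4655,-.1305,.02]),w["origin"])
E
```

```text
time: 15.75
ee_pos: [0.4671, -0.1299, 0.1709]
tool_rot: [0.001, 0.989, 0.151, 0.002]
wrist_force: [-0.9, 0.0, 0.6]
opening: 0.0856
finger_force: 0.0
[312.07410844 226.31720513] [ 0.53703947 -0.11010182  0.31447328]
```

View pics/w2.png

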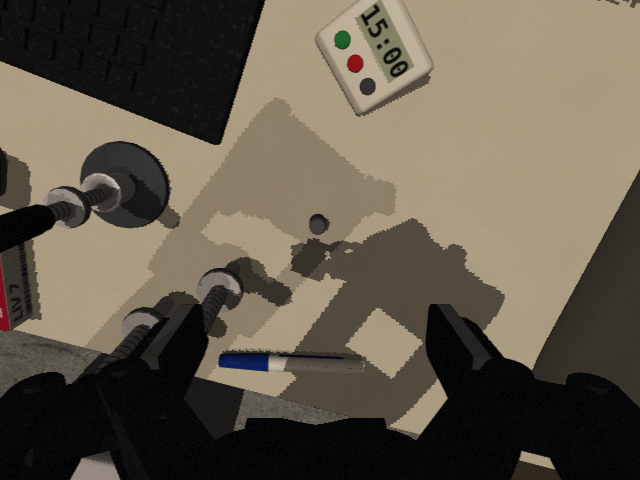

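Wrist view: the spacer's top is at (317,222), between the fingers. Rod B passes to the left of the left finger, so I'll half-close the fingers for clearance.

Run:
```python
from h import *
import pickle
w=pickle.load(open("w2.pkl","rb"))
p=atz(w,317,221.5,.02)-[.0015,-.0017,0];o=robot.get_obs()["ee_pos"];print(p,o,(p-o)*100)
```

```text
[ 0.46898354 -0.13139459  0.02      ] [ 0.46729972 -0.12996494  0.17125878] [  0.16838236  -0.14296559 -15.12587811]
```

```bash
python3 -m creep '[[[0.1,-0.15,-3,0,0,0],[0.1,-0.15,-6,0,0,0],[0.1,-0.15,-9,0,0,0],[0.1,-0.15,-12,0,0,0],[0.1,-0.15,-14,0,0,0],[0.1,-0.15,-15.5,0,0,0],[0.1,-0.15,-16.4,0,0,0],[0.1,-0.15,-16.4,0,0,0],[0.1,-0.15,-16.4,0,0,0]]]' 0.5 && python3 chk.py 5 && python3 -m creep '[[[0,0,0,0,0,0],[0,0,0,0,0,0],[0,0,0,0,0,0],[0,0,0,0,0,0],[0,0,0,0,0,0],[0,0,0,0,0,0]]]' 0
python3 - <<'E'
from h import *
s=snap("side")
cv2.imwrite("pics/c5.png",cv2.resize(s["frame"][150:270,310:430],None,fx=5,fy=5)[:,:,::-1])
E
```

```text
time: 16.7
ee_pos: [0.4679, -0.1315, 0.0057]
tool_rot: [0.001, 0.989, 0.15, 0.001]
wrist_force: [0.1, -0.1, 0.4]
opening: 0.0424
finger_force: 0.0
   fz 0.4 F [ 0.1 -0.1] z 0.0057
time: 17.3
ee_pos: [0.4676, -0.1315, 0.0056]
tool_rot: [0.0, 0.989, 0.15, 0.001]
wrist_force: [-0.8, -0.2, 6.4]
opening: 0.011
finger_force: 58.6
```

```bash
python3 -m creep '[[[0,0,4,0,0,0],[0,0,8,0,0,0],[0,0,12,0,0,0],[0,0,16,0,0,0],[0,0,20,0,0,0],[-0.6,4,21,0,0,0],[-1.2,8,21,0,0,0],[-1.8,12,21,0,0,0],[-2.4,16,21,0,0,0],[-3,20,21,0,0,0]]]' >/dev/null;  python3 -m creep '[[[-0.6,4,0,0,0,0],[-1.2,8,0,0,0,0],[-1.2,8.55,0,0,0,0],[-1.2,8.55,-4,0,0,0],[-1.2,8.55,-8,0,0,0],[-1.2,8.55,-11,0,0,0],[-1.2,8.55,-12,0,0,0],[-1.2,8.55,-12,0,0,0],[-1.2,8.55,-12,0,0,0]]]'
python3 - <<'E'
from h import *
import pickle
s=snap("side");w=snap("wrist");pickle.dump((s,w),open("p3.pkl","wb"))
a=np.hstack([cv2.resize(s["frame"][250:370,320:400],None,fx=5,fy=5,interpolation=cv2.INTER_CUBIC),cv2.resize(w["frame"][180:480,190:390],None,fx=2,fy=2)])
cv2.imwrite("pics/c6.png",a[:,:800,::-1]);print(a.shape)
E
```

```text
time: 19.25
ee_pos: [0.4259, 0.1543, 0.0959]
tool_rot: [-0.0, 0.989, 0.15, 0.001]
wrist_force: [0.4, -0.4, 0.3]
opening: 0.0111
finger_force: 58.8
(600, 800, 3)
```

View pics/c6.png

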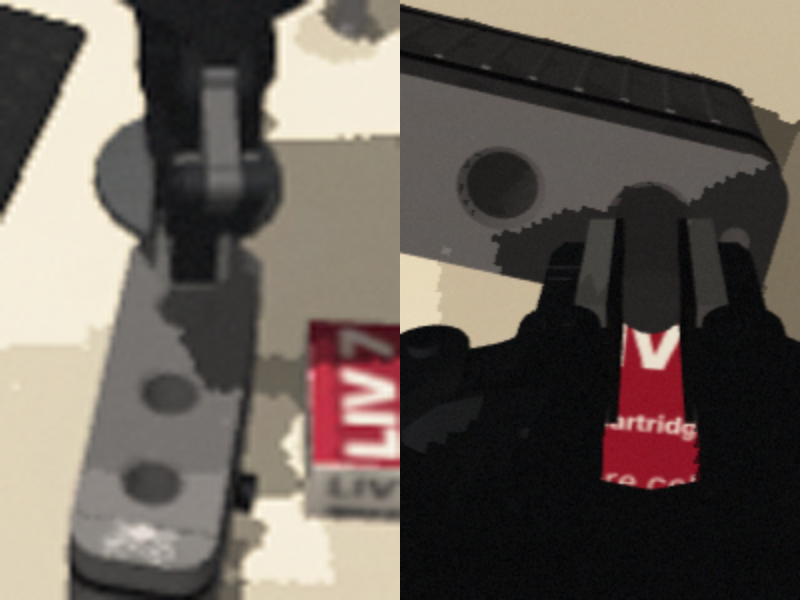

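The wrist half shows the spacer held upright between the pads: its top back edge is at full-image (315,345), and the bore rim's +x edge is at (315,271). I'm comparing the two centres.

Run:
```python
from h import *
import pickle
s,w=pickle.load(open("p3.pkl","rb"))
x=np.array([.955,.297,0])
b=atz(w,314,271.5,.074)-.0105*x
for z in(.107,.110,.113):print("spacer",z,atz(w,316,344.5,z)+.0055*x)
print("bore",b,"mid bore check",atz(w,190+499/2,180+185/2,.074)+.036*np.array([.052,-.9986,0]))
g=w["frame"][180:480,190:390].mean(2)
print(g[85:125:1,128].astype(int)); print(g[150:172,128].astype(int))
print(g[100,95:150].astype(int))
```

```text
spacer 0.107 [0.42311699 0.15077667 0.107     ]
spacer 0.11 [0.42488591 0.15133545 0.11      ]
spacer 0.113 [0.42665483 0.15189423 0.113     ]
bore [0.42524708 0.15237219 0.074     ] mid bore check [0.45423633 0.06298524 0.074     ]
[91 92 90 91 92 90 69 64 32 31 31 30 30 33 31 31 28 32 33 30 31 29 29 29
 31 32 34 25 32 32 32 31 33 34 32 32 32 35 27 34]
[34 38 36 36 36 31 38 37 36 32 37 32 35 37 37 34 45 65 67 68 73 78]
[90 91 93 93 93 92 89 93 90 92 86 69 61 56 52 38 27 30 31 30 31 29 31 32
 35 29 33 34 34 27 28 30 33 31 28 29 32 27 31 32 31 32 33 30 33 51 76 74
 80 94 75 34 37 35 36]
```

```bash
python3 - <<'E'
from h import *
import pickle
s,w=pickle.load(open("p3.pkl","rb"))
print(atz(w,239.5,272.5,.074)+.036*np.array([.052,-.9986,0]))
E
python3 -m creep '[[[0,0.05,-0.4,0,0,0],[0,0.05,-0.8,0,0,0],[0,0.05,-1.2,0,0,0],[0,0.05,-1.2,0,0,0]]]' >/dev/null; python3 chk.py 5
```

```text
[0.42623678 0.15287666 0.074     ]
   fz 0.0 F [-1.2  0.4] z 0.0815
```

```bash
python3 -m creep '[[[0.05,0.05,-0.1,0,0,0],[0.05,0.05,-0.2,0,0,0],[0.05,0.05,-0.2,0,0,0]]]' >/dev/null; python3 chk.py 4 &&
python3 -m creep '[[[0,0,-0.1,0,0,0],[0,0,-0.15,0,0,0],[0,0,-0.15,0,0,0]]]' >/dev/null; python3 chk.py 4 &&
python3 -m creep '[[[0,0,-0.1,0,0,0],[0,0,-0.15,0,0,0],[0,0,-0.15,0,0,0]]]' >/dev/null; python3 chk.py 4
```

```text
fz -0.1 F [-0.6 -0.4] z 0.0802
   fz -0.3 F [-0.7 -0. ] z 0.0787
   fz 0.1 F [0.2 0.5] z 0.0774
```

```bash
python3 -m creep '[[[0,0,-0.1,0,0,0],[0,0,-0.15,0,0,0],[0,0,-0.15,0,0,0]]]' >/dev/null; python3 chk.py 4 && python3 -m creep '[[[0,0,0,0,0,0],[0,0,0,0,0,0],[0,0,0,0,0,0],[0,0,0,0,0,0],[0,0,0,0,0,0],[0,0,0,0,0,0]]]' 0.6 && python3 -m creep '[[[0,0,2,0,0,0],[0,0,5,0,0,0],[0,0,9,0,0,0],[0,0,12,0,0,0],[0,0,12,0,0,0],[0,0,12,0,0,0]]]'
python3 - <<'E'
from h import *
s=snap("side");w=snap("wrist")
a=np.hstack([cv2.resize(s["frame"][210:360,320:420],None,fx=4,fy=4,interpolation=cv2.INTER_CUBIC),cv2.resize(w["frame"][100:340,150:350],None,fx=2,fy=2.5)])
a=np.clip(a.astype(float)*1.4,0,255).astype(np.uint8)
cv2.imwrite("pics/c7.png",a[:600,:800,::-1])
E
```

```text
fz -0.3 F [1.4 0.3] z 0.076
time: 21.55
ee_pos: [0.4251, 0.1554, 0.0758]
tool_rot: [0.0, 0.989, 0.15, -0.0]
wrist_force: [-0.5, -0.1, -0.0]
opening: 0.0511
finger_force: 0.0
time: 22.15
ee_pos: [0.4255, 0.1555, 0.1965]
tool_rot: [-0.0, 0.989, 0.15, 0.001]
wrist_force: [-0.0, 0.8, -0.4]
opening: 0.0514
finger_force: 0.0
```

View pics/c7.png

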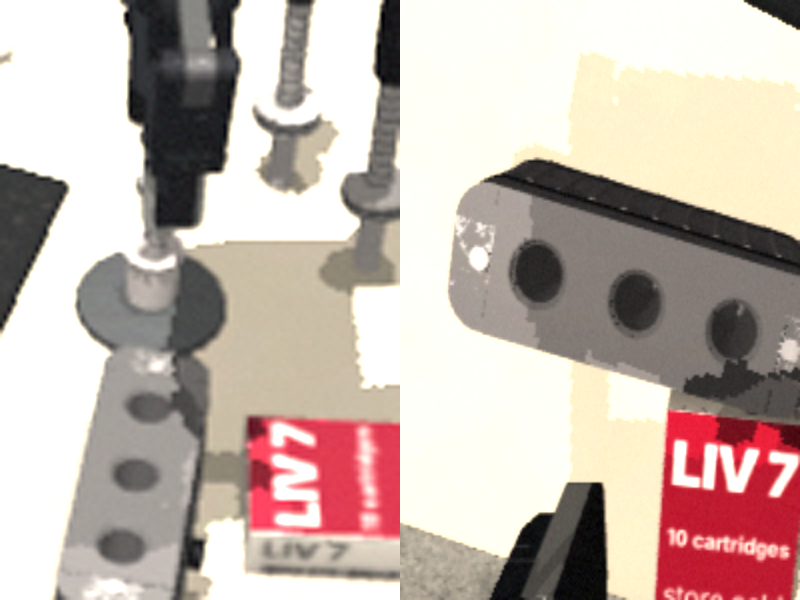

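The pictures show all three bores clear to the rim, nothing lying on the insert, and the rod in its stand. The robot touches nothing, so I'm handing in.

```bash
python3 -m creep '[[[0,0,0,0,0,0],[0,0,0,0,0,0],[0,0,0,0,0,0]]]' >/dev/null; python3 -c "
from bench import robot
print(robot.job_done())"
```

```text
the job is handed in; nothing more can be done
None
```

I handed the job in; no verdict came back: the first bore probed (-y end) was the empty one, about 63 mm deep (so I left the other two unprobed), the rod is back in its stand with the ring still up, and the spare spacer was dropped into that bore and is out of sight below the rim, though I did not measure that it reached the bottom.

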